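# Lay the box-section post down in the drilling cradle

### The job

Tip the tall yellow post over, away from the blue end stop, so that it lies on its side along the cradle's bed between the low rails, and have its foot end up against the end stop. Do it with the fingertips only: do not pick the post up, and lower it gently all the way down instead of letting it fall. Leave the other things on the bench alone.

Things in the scene. Friction and masses are not known exactly. Their poses are not given: they have to be found in the camera images.
- cradle: Fixed cradle: dark steel base 120 (x) x 310 (y) mm, flat bed 20 mm above the bench, open at y = +160 mm. Origin on the bench, on the channel's centre line, which runs along y. Blue end stop at the -y end: 100 wide, 30 thick, top 80 mm above the bench, face at y = -115 mm. Blue side rails, inner faces at x = -43 and +43 mm, rise 12 mm above the bed.
- stop_face (a point): Centre of the stop's face at bed level: the cradle's (0, -115, 20) mm; axes as the cradle.
- post: Loose yellow aluminium box section, 0.3 to 0.6 kg, upright on the bed between the rails, 12 to 35 mm from the stop: 70 (its x) x 50 (y) x 180 (z) mm, walls 4 mm. Origin: centre of the foot end; z to the mouth; +y away from the stop, within 3 degrees of the cradle's +y. It must end on its +y face. Past about 16 degrees it drops by itself unless something bears on it.
- post_mouth (a point): Centre of the post's open top end: its (0, 0, 180) mm. The mouth is 62 (x) x 42 (y) mm inside, the post hollow right through: closed fingers fit in. A finger in the mouth can push its +y wall to tip it, then hold it back by the rim of the -y wall, which is the upper wall once it lies down.
- post_toe (a point): Middle of the post's lower +y edge, its (0, 25, 0) mm: the edge about which it tips. This edge stays on the bed but may slip along it, mostly towards the stop, while the post is held back.
- oil_bottle: Bystander: white oil bottle with blue cap, 68 mm wide, 170 mm tall.
- billet: Bystander: upright steel round billet, 44 mm diameter, 70 mm tall.
- collar: Bystander: brass collar lying flat, 56 mm outside, 22 mm high.
- wrench: Bystander: steel wrench lying flat (origin at the centre of its underside).
- hammer: Bystander: hammer lying flat.
- tin: Bystander: open green tin, 72 mm across, 85 mm tall.
- shim_block: Bystander: small bright steel block, 60 x 40 x 30 mm.
Things that resemble listed ones, but are neither listed nor needed, are in the scene too. Of the things like the post, leave any that is green or purple; of the rest the smaller one is meant.

How it is judged (in metres and radians):
At the end, for the whole second after the job is handed in: The post lies at rest on its +y face (within 0.12 rad) flat on the bed between the rails, along the cradle (within 0.12 rad), mouth away from the stop, with the centre of its foot end within 6 mm of the stop's face (angle between post's own y axis and vertical above 3.02 rad and y of post in the frame of cradle below -0.109 m and z of post in the frame of cradle between 0.04 and 0.05 m and x of post in the frame of cradle between -0.012 and 0.012 m and y of post_mouth in the frame of cradle above 0.055 m and angle between the z axis of post and the y axis of cradle, either way round below 0.12 rad and linear speed of post below 0.02 m/s); the robot touches nothing.
It fails at once if the post fell or was thrown instead of being lowered (it turned faster than 4.5 rad/s) (angular speed of post above 4.5 rad/s).
It fails at once if the post was lifted (its toe edge rose more than 20 mm off the bed) (z of post_toe in the frame of cradle above 0.04 m).
It fails at once if one of the other things on the bench was moved by more than 15 mm (distance of any of oil_bottle, billet, collar, wrench, hammer, tin, shim_block from where it was at the start of the episode above 0.015 m).
It also fails if it takes over 54 s, if anything falls off the work surface, if the arm or the gripper's body presses on something with over 40 N, if the wrist force passes 120 N, or if a joint passes its speed limit or range.

### The arm

A 7-joint arm with a two-finger parallel gripper is mounted at the origin on the work surface. World frame = base frame: x ahead of the robot, y to its left, z up, the work surface at z = 0. Lengths are in mm, angles in rad, forces in N, time in s.
With the tool pointing down it reaches from about 400 to 850 mm from the base axis. Payload 4.5 kg.
Tool frame: the origin (TCP) lies midway between the tips of the shut fingers; the grasp point (between the pads) lies 19 mm behind it; z points along the fingers, y is the direction in which the jaws open and shut (so a half turn about z gives the same grasp; the last joint's range is limited). The gripper opens to 85 mm and grips with 20 to 120 N. Pads are 22 mm wide; open, the fingers measure 114 mm over their backs; the gripper's body (76 mm by 85 mm) begins 54 mm behind the grasp point. The pads swing forward as they close: fully open they stand 13 mm farther back than shut.
Start: joints at [-1.282, 0.689, -0.195, 1.565, 0.157, 0.902, -0.215], TCP at [157.511, 604.851, 231.317] pointing down, gripper open.
Joint ranges: [-3.01, 3.01], [-0.46, 2.08], [-1.47, 1.51], [0.13, 2.56], [-1, 4.14], [0.04, 2.09], [-2.66, 2.66]. Speed limits (rad/s): [2.57, 2.57, 3.14, 3.14, 3.14, 3.14, 3.14].

### API

Orientations are given as a unit quaternion [x, y, z, w].
In Python, from station import * gives the robot as it stands. The module is installed in compiled form; this text tells all that it offers. Calls block until the motion is done:
- move_to(position, orientation): joint-space move of the TCP to a pose.
- move_l(position, frame=None, speed=150, force_limit=None): straight line of the TCP; frame=None keeps the orientation; speed is the mean speed in mm/s. With force_limit (N) it stops when the force on the tool has changed by that much, and returns True; else False.
- move_j(angles): joint-space move.
- grip(opening, grip_force=None): finger opening in mm; grip_force is the grip in N (None keeps the last); returns when the fingers have stopped.
- dwell(seconds).
- inverse_kinematics(position, orientation): joint angles nearest the present ones, or None.
- capture(name): name is "scene" or "top"; returns (picture, depth): 420x560x3 uint8, red, green, blue; 420x560 float32, mm along the optical axis (not along the pixel's ray), 0 where there is no reading.
- calibration(name): a dict with "camera_matrix" (3x3 intrinsics, pixels), "rvec" (rotation vector, rad) and "tvec" (3), from world to camera coordinates, as OpenCV has them. Camera axes: x right, y down, z forward; pixel columns grow to the right and rows downward; lengths in mm; the calibration is good to about 2 mm. A picture is of the moment at which its call begins. calibration takes no time and is no camera call.
A pose or a line that the arm cannot do raises Unreachable and nothing moves.
- hand_in(): hands the job in, once; it reports no verdict.
Trained networks look in the newest picture that a camera, given by its name, has taken for a name from the list of things; names that differ only in an ending like _2 or _b are one class to them, and where a whole thing is asked for, a point or a joint stands for the part that bears it (a point fixed in the world has none). Each returns a list of dicts, best first, with "confidence" (0 to 1); they miss things now and then, are a little off and sometimes report something else, mostly with a low value. They report only what shows in the picture. A call takes as long as a camera call. They do not tell look-alikes from the thing itself.
- trace(camera, name): "mask" (420x560 bool, what is visible of it) and "location" ([column, row] in pixels, amid what is visible of it).
- landmark_of(camera, name): "location" ([column, row] in pixels: a listed point, or the origin of a listed thing).
Readings, each from a call of its own:
- get_time_s(): time.
- get_joint_positions(): joint angles.
- get_joint_vel(): joint speeds.
- get_joint_efforts(): joint torques, N m.
- get_tcp_pos(): TCP position.
- get_eef_rot(): TCP orientation.
- get_ft_force(): force on the tool from outside, world axes, zero at the start.
- get_wrist_torque(): the same for the moment, N m.
- get_opening(): finger opening in mm.
Only numpy, scipy, OpenCV 4.12 (cv2) and the standard library are available. Lean on these libraries where they do the work, as an engineer would, in place of code of your own. Each camera call takes 0.05 s, during which the arm holds its last target.

## Working session

There is one attempt and no reset: what is moved stays moved. The work goes in short steps, each a Python script; the robot and the scene stay as the last script left them, time stands still between calls to the robot, and variables do not carry over. Pictures are saved under pics/ and viewed, and the job is handed in when it is done.

```bash
mkdir -p pics; python3 - <<'E'
from station import *
import cv2,numpy as np
for c in ("scene","top"):
    p,d=capture(c); cv2.imwrite(f"pics/{c}0.png",p[:,:,::-1]); np.save(f"{c}0.npy",d)
    k=calibration(c); print(c,k)
    for n in ("post","cradle"):
        for r in trace(c,n): print(n,r["confidence"],r["location"],r["mask"].sum())
    for n in ("post_mouth","post_toe","stop_face","cradle","post"):
        for r in landmark_of(c,n): print("lm",n,r)
print(get_time_s(),get_eef_rot(),get_ft_force())
E
```

```text
scene {'camera_matrix': array([[412.53021868,   0.        , 276.29457811],
       [  0.        , 412.53021868, 207.19497722],
       [  0.        ,   0.        ,   1.        ]]), 'rvec': array([ 2.22046272,  0.24930003, -0.1119916 ]), 'tvec': array([-550.03701252,   17.88247973, 1397.21209681])}
post 0.91 [205.6, 229.4] 2851
post 0.85 [228.9, 173.1] 2294
post 0.81 [301.4, 324.1] 2214
post 0.57 [283.1, 227.7] 1294
cradle 0.75 [289.4, 261.9] 1736
lm post_mouth {'location': [225.7, 140.5], 'confidence': 0.87}
lm post_mouth {'location': [282.7, 207.6], 'confidence': 0.71}
lm post_mouth {'location': [202.8, 194.4], 'confidence': 0.61}
lm post_mouth {'location': [303.3, 299.7], 'confidence': 0.6}
lm post_toe {'location': [199.0, 264.8], 'confidence': 0.9}
lm post_toe {'location': [299.7, 337.0], 'confidence': 0.89}
lm stop_face {'location': [287.0, 246.1], 'confidence': 0.6}
lm cradle {'location': [286.1, 244.7], 'confidence': 0.88}
lm post {'location': [208.2, 259.8], 'confidence': 0.89}
lm post {'location': [281.6, 252.2], 'confidence': 0.6}
top {'camera_matrix': array([[444.86524697,   
[... 806 characters left out ...]
lm post_toe {'location': [202.8, 305.1], 'confidence': 0.78}
lm post_toe {'location': [406.9, 152.7], 'confidence': 0.65}
lm post_toe {'location': [297.5, 194.6], 'confidence': 0.62}
lm post_toe {'location': [401.8, 201.0], 'confidence': 0.59}
lm stop_face {'location': [326.5, 186.9], 'confidence': 0.94}
lm cradle {'location': [281.5, 197.5], 'confidence': 0.64}
lm post {'location': [414.8, 152.8], 'confidence': 0.82}
lm post {'location': [216.2, 291.8], 'confidence': 0.78}
lm post {'location': [326.7, 276.9], 'confidence': 0.61}
lm post {'location': [310.1, 192.3], 'confidence': 0.59}
0.8 [ 1.27022262e-01  9.91899865e-01  5.46796587e-05 -1.40053987e-05] [-0.79226727  0.49884764 -0.28613243]
```

View pics/scene0.png

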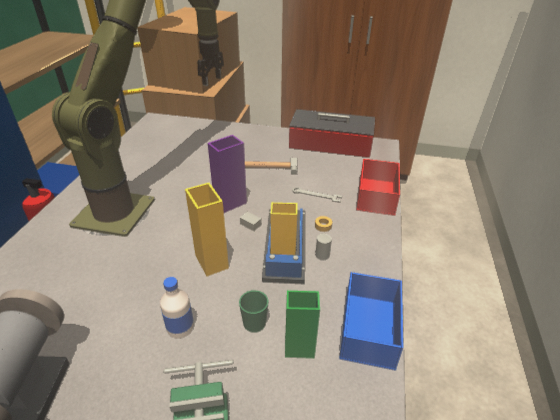

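View pics/top0.png

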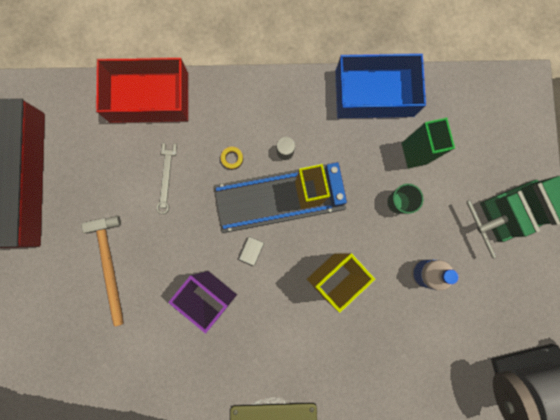

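Top view: the wanted yellow post is at (315,182) on the cradle, with the stop at its right end (340,185). The bed runs left to (220,205). The larger yellow post at (343,282) is a decoy.

```bash
cat > h.py <<'E'
import numpy as np,cv2
from station import *
def cloud(c,d):
    k=calibration(c);K=k["camera_matrix"];R=cv2.Rodrigues(k["rvec"])[0];t=k["tvec"]
    v,u=np.mgrid[0:420,0:560]
    P=np.stack([(u-K[0,2])/K[0,0]*d,(v-K[1,2])/K[1,1]*d,d],-1)
    return (P-t)@R
def ray(c,uv,z):
    k=calibration(c);K=k["camera_matrix"];R=cv2.Rodrigues(k["rvec"])[0];t=k["tvec"]
    o=-R.T@t; dd=R.T@np.array([(uv[0]-K[0,2])/K[0,0],(uv[1]-K[1,2])/K[1,1],1])
    return o+dd*(z-o[2])/dd[2]
def proj(c,P):
    k=calibration(c)
    return cv2.projectPoints(np.array(P,float).reshape(-1,3),k["rvec"],k["tvec"],k["camera_matrix"],None)[0][:,0]
E
python3 - <<'E'
from h import *
d=np.load("top0.npy");W=cloud("top",d)
roi=np.zeros((420,560),bool);roi[150:245,200:355]=1
def show(n,lo,hi,roi=roi):
    m=roi&(W[...,2]>lo)&(W[...,2]<hi)&(d>0); P=W[m][:,:2]
    r=cv2.minAreaRect(P.astype(np.float32)); print(n,m.sum(),r, "med z",np.median(W[m][:,2])); print(cv2.boxPoints(r).round(1).tolist())
show("rim",185,215); show("stop",70,90); 
r3=roi.copy(); r3[:,295:]=0; show("bed",10,28,r3); show("rails",29,38); show("all",8,38)
for n,uv,z in (("mouth",(313.5,181.5),200),("stopface",(326.5,186.9),20),("cradle",(281.5,197.5),0),("post",(310,192),20)): print(n,ray("top",uv,z))
for n,uv,z in (("mouth",(282.7,207.6),200),("stopface",(287,246),20),("cradle",(286,244.7),0)): print(n,ray("scene",uv,z))
print("bench z",np.median(W[100:140,300:330,2]))
p,_=capture("top")
cv2.imwrite("pics/zoom.png",cv2.resize(p[135:245,200:360,::-1],None,fx=5,fy=5,interpolation=cv2.INTER_CUBIC))
E
```

```text
rim 298 ((605.5921630859375, -95.31566619873047), (70.2613754272461, 50.416175842285156), 10.64693546295166) med z 199.7136288528313
[[566.4000244140625, -77.0], [575.7000122070312, -126.5999984741211], [644.7999877929688, -113.5999984741211], [635.5, -64.0999984741211]]
stop 656 ((638.900390625, -104.01289367675781), (153.7294158935547, 133.609130859375), 9.490812301635742) med z 80.21042729172223
[[552.0999755859375, -50.79999923706055], [574.0999755859375, -182.60000610351562], [725.7000122070312, -157.1999969482422], [703.7000122070312, -25.399999618530273]]
bed 3574 ((600.3814697265625, 34.99341583251953), (198.69973754882812, 234.2334747314453), 89.34516143798828) med z 20.53489246427061
[[482.1000061035156, -63.0], [716.4000244140625, -65.69999694824219], [718.5999755859375, 133.0], [484.3999938964844, 135.6999969482422]]
rails 754 ((599.5816040039062, -10.799285888671875), (186.62229919433594, 283.9974670410156), 24.59786033630371) med z 32.23586139097823
[[455.6000061035156, 79.5], [573.7999877929688, -178.8000030517578], [743.5, -101.0999984741211], [625.2999877929688, 157.1999969482422]]
all 4968 ((599.4364624023438, -30.366851806640625), (329.4333801269531, 234.62937927246094), 89.34516143798828) med z 21.02069911744995
[[480.20001220703125, -193.6999969482422], [714.9000244140625, -196.39999389648438], [718.5999755859375, 133.0], [484.0, 135.6999969482422]]
mouth [605.86222796 -95.04188512 200.        ]
stopface [ 620.02023085 -144.38941855   20.        ]
cradle [598.49251655 -32.63114584   0.        ]
post [ 608.17395054 -103.02659136   20.        ]
mouth [601.0374721  -95.49808409 200.        ]
stopface [607.82814519 -50.26068863  20.        ]
cradle [599.88514129 -24.28459478   0.        ]
bench z 0.221337661256879
```

View pics/zoom.png

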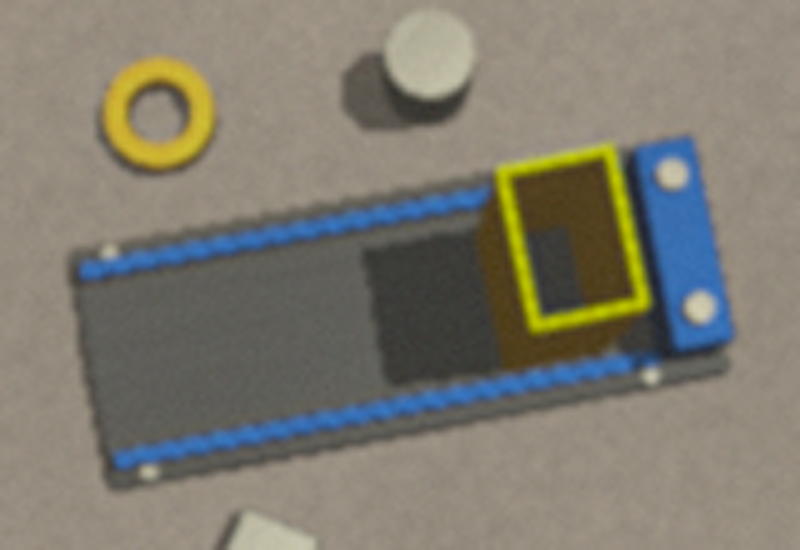

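```bash
python3 - <<'E'
from h import *
p=cv2.imread("pics/top0.png").astype(int);d=np.load("top0.npy");W=cloud("top",d)
b=(p[...,0]>p[...,2]+40)&(d>0)
roi=np.zeros((420,560),bool);roi[155:235,210:350]=1
m=roi&b&(abs(W[...,2]-80)<6);P=W[m][:,:2].astype(np.float32)
print(m.sum(),cv2.minAreaRect(P))
mr=roi&b&(abs(W[...,2]-32)<6)
# rails: ray-plane
uv=np.argwhere(mr);Q=np.array([ray("top",(u,v),32)[:2] for v,u in uv])
line=cv2.fitLine(Q.astype(np.float32),cv2.DIST_L2,0,.01,.01).ravel()
for s in (-1,1):
    a=np.radians(10); e=np.array([np.cos(a),np.sin(a)])
    q=(Q-[600,-30])@e; S=Q[(q*s>25)]
    l=cv2.fitLine(S.astype(np.float32),cv2.DIST_HUBER,0,.01,.01).ravel(); 
    yl=(S-[600,-30])@[-e[1],e[0]]
    print(s,len(S),np.degrees(np.arctan2(-l[0],l[1])),l[2:], "mean q",((S-[600,-30])@e).mean(), yl.min(),yl.max())
E
```

```text
445 ((619.8132934570312, -159.91221618652344), (97.64253997802734, 29.6292724609375), 9.494770050048828)
-1 352 -170.51414 [549.28253  -18.279924] mean q -47.87400803156408 -115.30977253475156 152.0775410666183
1 271 -170.48984 [636.51575  28.47259] mean q 46.14722315062619 -48.365344032770516 152.13072541235027
```

```bash
cat >> h.py <<'E'
from scipy.spatial.transform import Rotation as Ro
YC=np.radians(9.5); C0=np.array([598.3,-31.7,0])
def c2w(p,yaw=YC):
    return C0+Ro.from_euler('z',YC).apply(p)
def w2c(p): return Ro.from_euler('z',-YC).apply(np.asarray(p)-C0)
def ori(phi,flip=0,yaw=YC):
    # cradle frame: tool z = (0,-sin,-cos); tool y = +-x_c
    s=-1 if flip else 1
    z=np.array([0,-np.sin(phi),-np.cos(phi)]); y=np.array([s,0,0.]); x=np.cross(y,z)
    R=Ro.from_euler('z',yaw)*Ro.from_matrix(np.stack([x,y,z],1)); return R.as_quat()
E
python3 - <<'E'
from h import *
print(get_joint_positions().round(2) if hasattr(get_joint_positions(),'round') else get_joint_positions())
for f in (0,1):
    for name,p,ph in (("in",(0,-64,250),0),("in",(0,-64,180),0),("mid",(0,40,165),30),("mid",(0,60,150),50),("end",(0,130,50),50),("end",(0,130,50),65),("end",(0,100,50),65),("end",(0,80,50),65),("push",(0,160,50),0),("push2",(0,60,45),0)):
        q=inverse_kinematics(c2w(np.array(p,float)),ori(np.radians(ph),f)); print(f,name,p,ph,None if q is None else np.round(q,2).tolist())
d=np.load("top0.npy");W=cloud("top",d)
for n,(r0,r1,c0,c1) in {"bigyellow":(250,315,305,380),"purple":(265,335,160,240),"collar":(144,170,218,246),"billet":(135,160,274,298),"shim":(236,268,236,266),"tin":(182,216,388,426),"green":(115,168,400,458)}.items():
    Q=W[r0:r1,c0:c1].reshape(-1,3);Q=Q[Q[:,2]>15]; top=Q[Q[:,2]>Q[:,2].max()-15]; print(n,top.mean(0).round(),top.min(0).round(),top.max(0).round())
E
```

```text
[-1.28  0.69 -0.19  1.57  0.16  0.9  -0.22]
0 in (0, -64, 250) 0 [0.05, 0.65, 0.06, 1.58, -0.04, 0.91, 0.29]
0 in (0, -64, 180) 0 [0.1, 0.74, -0.03, 1.65, 0.03, 0.76, 0.21]
0 mid (0, 40, 165) 30 [-0.6, 0.83, 0.4, 1.79, 0.36, 0.67, -0.44]
0 mid (0, 60, 150) 50 [-0.83, 1.03, 0.52, 1.75, 0.54, 0.81, -0.75]
0 end (0, 130, 50) 50 [-0.88, 1.2, 0.44, 1.65, 0.49, 0.83, -0.87]
0 end (0, 130, 50) 65 [-0.95, 1.34, 0.47, 1.54, 0.54, 1.04, -0.97]
0 end (0, 100, 50) 65 [-0.9, 1.33, 0.44, 1.58, 0.62, 1.01, -1.02]
0 end (0, 80, 50) 65 [-0.88, 1.33, 0.45, 1.61, 0.65, 0.98, -1.04]
0 push (0, 160, 50) 0 [-0.28, 0.9, -0.03, 1.81, 0.05, 0.43, -0.18]
0 push2 (0, 60, 45) 0 [-0.08, 0.91, -0.07, 1.8, 0.14, 0.43, -0.09]
1 in (0, -64, 250) 0 [-0.42, 0.9, 1.09, 1.61, -0.85, 1.18, -2.12]
1 in (0, -64, 180) 0 [-0.42, 1.01, 1.09, 1.68, -0.99, 1.11, -2.0]
1 mid (0, 40, 165) 30 [-0.04, 0.85, -0.6, 1.76, 1.05, 1.17, 2.1]
1 mid (0, 60, 150) 50 [-0.24, 1.01, -0.56, 1.71, 1.17, 1.49, 1.86]
1 end (0, 130, 50) 50 [-0.39, 1.18, -0.49, 1.62, 1.16, 1.44, 1.76]
1 end (0, 130, 50) 65 [-0.45, 1.32, -0.51, 1.51, 1.22, 1.72, 1.71]
1 end (0, 100, 50) 65 [-0.41, 1.31, -0.5, 1.55, 1.24, 1.69, 1.7]
1 end (0, 80, 50) 65 [-0.39, 1.3, -0.48, 1.58, 1.26, 1.67, 1.69]
1 push (0, 160, 50) 0 [0.1, 1.0, -0.73, 1.79, 0.96, 0.75, 2.15]
1 push2 (0, 60, 45) 0 [0.29, 1.02, -0.76, 1.78, 1.0, 0.78, 2.3]
bigyellow [ 462.   -7. 1110.] [ 462.   -7. 1110.] [ 462.   -7. 1110.]
purple [ 462.   -7. 1110.] [ 462.   -7. 1110.] [ 462.   -7. 1110.]
collar [ 462.   -7. 1110.] [ 462.   -7. 1110.] [ 462.   -7. 1110.]
billet [ 462.   -7. 1110.] [ 462.   -7. 1110.] [ 462.   -7. 1110.]
shim [ 462.   -7. 1110.] [ 462.   -7. 1110.] [ 462.   -7. 1110.]
tin [ 462.   -7. 1110.] [ 462.   -7. 1110.] [ 462.   -7. 1110.]
green [ 462.   -7. 1110.] [ 462.   -7. 1110.] [ 462.   -7. 1110.]
```

```bash
cat > fk.py <<'E'
import numpy as np
from scipy.spatial.transform import Rotation as Ro
def chain(q,p,full=False):
    # joints alternate Rz(-),Ry ; params: link offsets (x,z) after each pitch section
    s1,s3,s5,s7=-1,SG[0],SG[1],SG[2]
    R=Ro.identity();o=np.zeros(3);pts=[o]
    R=R*Ro.from_euler('z',s1*q[0]); o=o+R.apply([p[0],0,p[1]]);pts.append(o)
    R=R*Ro.from_euler('y',q[1]);R=R*Ro.from_euler('z',s3*q[2]); o=o+R.apply([p[2],0,p[3]]);pts.append(o)
    R=R*Ro.from_euler('y',q[3]);R=R*Ro.from_euler('z',s5*q[4]); o=o+R.apply([p[4],0,p[5]]);pts.append(o)
    R=R*Ro.from_euler('y',q[5]);R=R*Ro.from_euler('z',s7*q[6]+p[8]); o=o+R.apply([p[6],0,p[7]]);pts.append(o)
    return (np.array(pts),R) 
SG=(-1,-1,-1)
E
python3 - <<'E'
from h import *
import fk,itertools
from scipy.optimize import least_squares
D=[]
rng=np.random.default_rng(0)
for i in range(40):
    p=c2w(np.array([rng.uniform(-80,80),rng.uniform(-100,200),rng.uniform(60,300)]));o=ori(rng.uniform(0,1.1),i%2)
    q=inverse_kinematics(p,o)
    if q is not None: D.append((q,p,Ro.from_quat(o).as_matrix()))
print(len(D))
best=None
for sg in itertools.product((1,-1),repeat=3):
    fk.SG=sg
    def f(x):
        r=[]
        for q,p,R in D:
            pts,Rr=fk.chain(q,x); r+=list(pts[-1]-p)+list(300*(Rr.as_matrix()-R).ravel())
        return r
    for y0 in (0,1.57,3.14,-1.57):
        s=least_squares(f,[0,300,0,400,0,400,0,200,y0],max_nfev=40)
        if best is None or s.cost<best[0]: best=(s.cost,sg,s.x)
print(best[0],best[1],best[2].round(2).tolist())
np.savez("fk.npz",sg=best[1],x=best[2])
d=np.load("top0.npy");W=cloud("top",d)
for n,(r0,r1,c0,c1) in {"bigyellow":(250,315,305,380),"purple":(265,335,160,240),"collar":(144,170,218,246),"billet":(135,160,274,298),"shim":(236,268,236,266),"tin":(182,216,388,426),"green":(115,168,400,458)}.items():
    Q=W[r0:r1,c0:c1].reshape(-1,3);Q=Q[(Q[:,2]>15)&(Q[:,2]<600)]; top=Q[Q[:,2]>Q[:,2].max()-15]; print(n,top.mean(0).round(),top.min(0).round(),top.max(0).round())
E
```

```text
40
14089.70490204213 (-1, -1, -1) [-1.58, 389.47, 17.6, 579.3, 25.42, 342.39, -1.82, 369.72, 1.57]
bigyellow [ 402. -146.  244.] [ 346. -202.  235.] [457. -87. 250.]
purple [368. 140. 239.] [315.  83. 229.] [423. 195. 244.]
collar [701.  90.  22.] [673.  64.  15.] [728. 119.  29.]
billet [715. -43.  70.] [695. -64.  62.] [738. -23.  76.]
shim [468.  45.  30.] [435.  16.  22.] [503.  74.  36.]
tin [ 582. -327.   83.] [ 547. -359.   75.] [ 616. -290.   90.]
green [ 706. -371.  178.] [ 667. -402.  170.] [ 744. -340.  185.]
```

```bash
sed -i 's/\[p\[0\],0,p\[1\]\]/[p[0],p[9],p[1]]/;s/\[p\[2\],0,p\[3\]\]/[p[2],p[10],p[3]]/;s/\[p\[4\],0,p\[5\]\]/[p[4],p[11],p[5]]/;s/\[p\[6\],0,p\[7\]\]/[p[6],p[12],p[7]]/' fk.py
python3 - <<'E'
from h import *
import fk
from scipy.optimize import least_squares
D=[];rng=np.random.default_rng(0)
for i in range(40):
    p=c2w(np.array([rng.uniform(-80,80),rng.uniform(-100,200),rng.uniform(60,300)]));o=ori(rng.uniform(0,1.1),i%2)
    q=inverse_kinematics(p,o)
    if q is not None: D.append((q,p,Ro.from_quat(o).as_matrix()))
def f(x):
    r=[]
    for q,p,R in D:
        q=np.array(q)+np.r_[x[13:19],0]
        pts,Rr=fk.chain(q,x); r+=list(pts[-1]-p)+list(300*(Rr.as_matrix()-R).ravel())
    return r
s=least_squares(f,[0,389,17,579,25,342,0,369,1.57]+[0]*10,max_nfev=100)
print(s.cost,s.x.round(3).tolist()); np.savez("fk.npz",x=s.x)
for f_ in (0,1):
    for name,p,ph in (("in",(0,-64,180),0),("mid",(0,40,165),30),("mid",(0,60,150),50),("end",(0,130,50),65),("end",(0,80,50),65),("push",(0,160,50),0)):
        q=inverse_kinematics(c2w(np.array(p,float)),ori(np.radians(ph),f_))
        print(f_,name,fk.chain(np.array(q)+np.r_[s.x[13:19],0],s.x)[0].round().tolist()[1:])
E
```

```text
8.08505567724341e-16 [-0.0, 346.9, 0.0, 563.408, -0.0, 344.799, 0.0, 333.49, 1.571, -18.8, -26.9, -0.35, -0.0, -0.0, 0.0, 0.0, 0.0, -0.0, -0.0]
0 in [[-2.0, -19.0, 347.0], [372.0, -83.0, 764.0], [609.0, -95.0, 513.0], [609.0, -95.0, 180.0]]
0 mid [[11.0, -16.0, 347.0], [363.0, 195.0, 733.0], [564.0, 172.0, 454.0], [592.0, 8.0, 165.0]]
0 mid [[14.0, -13.0, 347.0], [354.0, 322.0, 648.0], [546.0, 279.0, 364.0], [588.0, 27.0, 150.0]]
0 end [[15.0, -11.0, 347.0], [351.0, 420.0, 487.0], [527.0, 395.0, 191.0], [577.0, 97.0, 50.0]]
0 end [[14.0, -12.0, 347.0], [380.0, 391.0, 495.0], [535.0, 345.0, 191.0], [585.0, 47.0, 50.0]]
0 push [[5.0, -18.0, 347.0], [437.0, 78.0, 697.0], [572.0, 126.0, 383.0], [572.0, 126.0, 50.0]]
1 in [[8.0, -17.0, 347.0], [436.0, 160.0, 668.0], [609.0, -95.0, 513.0], [609.0, -95.0, 180.0]]
1 mid [[1.0, -19.0, 347.0], [435.0, -23.0, 707.0], [564.0, 172.0, 454.0], [592.0, 8.0, 165.0]]
1 mid [[5.0, -18.0, 347.0], [480.0, 76.0, 635.0], [546.0, 279.0, 364.0], [588.0, 27.0, 150.0]]
1 end [[8.0, -17.0, 347.0], [512.0, 201.0, 476.0], [527.0, 395.0, 191.0], [577.0, 97.0, 50.0]]
1 end [[7.0, -17.0, 347.0], [522.0, 167.0, 486.0], [535.0, 345.0, 191.0], [585.0, 47.0, 50.0]]
1 push [[-2.0, -19.0, 347.0], [477.0, -88.0, 636.0], [572.0, 126.0, 383.0], [572.0, 126.0, 50.0]]
```

```bash
cat >> h.py <<'E'
def look(save=None):
    p,d=capture("scene"); W=cloud("scene",d); Cc=w2c(W.reshape(-1,3)).reshape(W.shape)
    h=cv2.cvtColor(p,cv2.COLOR_RGB2HSV)
    m=(h[...,0]>14)&(h[...,0]<32)&(h[...,1]>110)&(d>0)&(abs(Cc[...,0])<48)&(Cc[...,1]>-125)&(Cc[...,1]<190)&(Cc[...,2]>24)
    P=Cc[m]
    # -y face plane: RANSAC in (y,z)
    rng=np.random.default_rng(0);best=None
    Q=P[:,1:]
    for _ in range(300):
        a,b=Q[rng.integers(len(Q),size=2)]; v=b-a; n=np.linalg.norm(v)
        if n<25: continue
        nn=np.array([-v[1],v[0]])/n; k=abs((Q-a)@nn)<3
        if best is None or k.sum()>best.sum(): best=k
    F=P[best]; c=F[:,1:].mean(0); v=np.linalg.svd(F[:,1:]-c)[2][0]; v=v if v@[.5,1]>0 else -v
    th=np.degrees(np.arctan2(v[0],v[1])); t=(F[:,1:]-c)@v
    lo,hi=c+v*np.percentile(t,1),c+v*np.percentile(t,99)
    r=dict(theta=round(th,1),n=len(F),foot=lo.round(1).tolist(),rim=hi.round(1).tolist(),xfoot=round(F[t<np.percentile(t,25),0].mean(),1),xrim=round(F[t>np.percentile(t,75),0].mean(),1))
    if save: cv2.imwrite(save,cv2.resize(p[120:320,150:420,::-1],None,fx=2.5,fy=2.5,interpolation=cv2.INTER_CUBIC))
    return r
def tcp(theta,phi,L,toe,w=11.,x=-3.):
    th,ph=np.radians([theta,phi]); y=np.array([np.cos(th),-np.sin(th)]);z=np.array([np.sin(th),np.cos(th)])
    u=np.array([-np.sin(ph),-np.cos(ph)]);n=np.array([-np.cos(ph),np.sin(ph)])
    P=np.array([toe,20.])-46*y+180*z+L*u-w*n
    return c2w(np.array([x,P[0],P[1]])),ori(ph)
def phi_of(th): return float(np.clip(th-8,0,65))
E
python3 - <<'E'
from h import *
print(look("pics/s1.png"))
p=get_tcp_pos(); o=get_eef_rot()
move_l([p[0],p[1],340])
grip(15)
a=c2w(np.array([-3.3,-64,240.])); a[2]=330
move_to(a,ori(0)); print(get_tcp_pos(),get_time_s(),get_opening(),get_ft_force())
print(look("pics/s2.png"))
t,_=capture("top"); cv2.imwrite("pics/t2.png",t[:,:,::-1])
print(tcp(0,0,30,-39), w2c(tcp(0,0,30,-39)[0]))
E
```

```text
{'theta': np.float64(-0.0), 'n': 946, 'foot': [-89.8, 57.1], 'rim': [-89.8, 200.2], 'xfoot': np.float64(-4.9), 'xrim': np.float64(-4.9)}
[605.85718727 -94.00707504 329.94640417] 5.3667 14.738160005616292 [ 0.13097794  1.46338458 -0.29079312]
{'theta': np.float64(0.1), 'n': 945, 'foot': [-89.8, 57.9], 'rim': [-89.6, 200.0], 'xfoot': np.float64(-4.8), 'xrim': np.float64(-4.7)}
(array([ 607.55466603, -105.18027733,  170.        ]), array([0.64612398, 0.76323247, 0.        , 0.        ])) [ -3. -74. 170.]
```

View pics/s2.png

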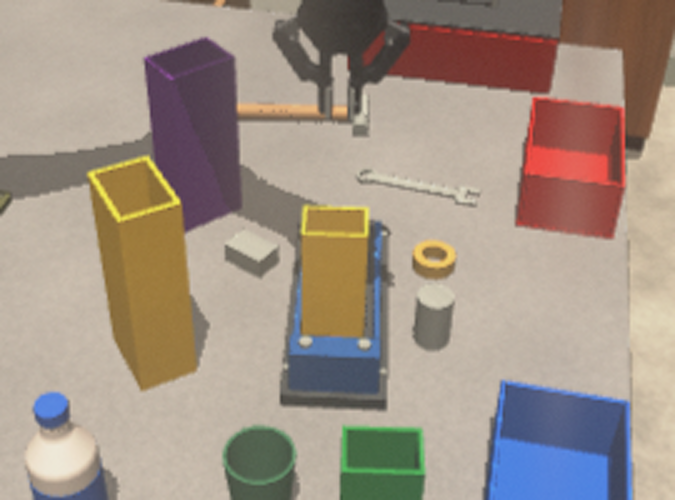

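The post (335,270 in this crop) stands untouched. The partly opened fingers are over it at (340,100), clear of everything else. Next I insert the fingers and start tipping.

```bash
python3 - <<'E'
from h import *
g=lambda z:c2w(np.array([-4,-64.4,z]))
move_l(g(220.),ori(0),speed=150)
f0=np.array(get_ft_force()); print(f0.round(1))
print("hit",move_l(g(170.),ori(0),speed=60,force_limit=6), np.round(get_tcp_pos(),1))
print(look())
toe=-39.6
for th in (6,12,17):
    P,o=tcp(th,phi_of(th),30,toe,x=-4)
    hit=move_l(P,o,speed=50,force_limit=12)
    print(th,hit,w2c(get_tcp_pos()).round(1),(np.array(get_ft_force())-f0).round(1),look(f"pics/th{th}.png"),round(get_time_s(),1))
    if hit: break
E
```

```text
[ 0.3 -0.1 -0.2]
hit False [605.3 -96.  170.3]
{'theta': np.float64(-0.0), 'n': 949, 'foot': [-89.7, 57.2], 'rim': [-89.9, 199.9], 'xfoot': np.float64(-4.2), 'xrim': np.float64(-4.0)}
6 False [ -3.5 -55.2 174.3] [-0.7  0.1  0.3] {'theta': np.float64(0.1), 'n': 962, 'foot': [-89.8, 57.3], 'rim': [-89.7, 200.4], 'xfoot': np.float64(-5.8), 'xrim': np.float64(-4.4)} 7.8
12 False [ -3.9 -38.6 175. ] [ 0.1 -0.7 -0.8] {'theta': np.float64(6.0), 'n': 1046, 'foot': [-86.3, 53.8], 'rim': [-70.5, 203.7], 'xfoot': np.float64(-4.2), 'xrim': np.float64(-5.5)} 8.3
17 False [ -4.1 -25.  174.2] [-0.5  1.9 -0.8] {'theta': np.float64(17.0), 'n': 1184, 'foot': [-82.5, 50.3], 'rim': [-35.1, 206.0], 'xfoot': np.float64(-4.9), 'xrim': np.float64(-5.6)} 8.8
```

```bash
cat >> h.py <<'E'
def run(ths,toe,speed=40,L=30,stop_slip=5):
    for th in ths:
        P,o=tcp(th,phi_of(th),L,toe,x=-4)
        hit=move_l(P,o,speed=speed,force_limit=15)
        r=look(f"pics/th{th}.png"); t=np.radians(r["theta"])
        te=r["rim"][0]+50*np.cos(t)-180*np.sin(t); zz=20+50*np.sin(t)+180*np.cos(t)
        print(th,hit,w2c(get_tcp_pos()).round(1),np.round(get_ft_force(),1),r["theta"],r["rim"],r["foot"],r["xfoot"],r["xrim"],"toe",round(te,1),"zpred",round(zz,1),round(get_time_s(),1),r["n"])
        if hit or abs(te-toe)>stop_slip or abs(r["theta"]-th)>4: print("STOP"); break
E
python3 - <<'E'
from h import *
run((22,27,32,37),-39.6)
E
```

```text
22 False [ -4.1 -12.8 172.7] [ 0.1  0.2 -0.2] 21.5 [-19.6, 204.6] [-81.2, 48.3] -4.4 -5.2 toe -39.0 zpred 205.8 9.3 1225
27 False [ -4.2   0.4 169.7] [ 0.1  0.4 -0.8] 26.7 [-3.5, 202.0] [-81.0, 48.1] -5.3 -5.8 toe -39.7 zpred 203.3 9.9 1251
32 False [ -4.2  13.3 165.6] [ 0.2  0.1 -1.3] 31.7 [12.5, 197.9] [-80.2, 48.1] -5.8 -6.2 toe -39.5 zpred 199.4 10.4 1265
37 False [ -4.2  25.8 160.4] [-0.4 -0.  -1.5] 36.9 [27.6, 192.0] [-78.5, 50.9] -5.6 -6.6 toe -40.5 zpred 194.0 10.9 1240
```

Tracking is within 1° and there is no slip so far.

```bash
python3 - <<'E'
from h import *
run((42,47,52,57),-40)
E
```

```text
42 False [ -4.2  37.4 154.1] [ 0.2  0.7 -1.3] 41.6 [41.6, 185.5] [-75.3, 53.7] -5.2 -5.6 toe -40.5 zpred 187.8 11.5 1193
47 False [ -4.1  49.  146.8] [-0.   0.7 -0.7] 46.9 [55.6, 177.0] [-72.4, 57.3] -5.2 -6.7 toe -41.7 zpred 179.5 12.0 1195
52 False [ -4.1  59.7 138.6] [-0.4  1.8 -0.4] 51.8 [69.6, 168.9] [-69.1, 59.7] -4.9 -5.9 toe -40.9 zpred 170.6 12.6 1177
57 False [ -4.   69.6 129.5] [-1.   1.5 -0.7] 56.8 [81.3, 158.5] [-66.6, 61.7] -4.7 -5.4 toe -41.9 zpred 160.4 13.1 1157
```

View pics/th57.png

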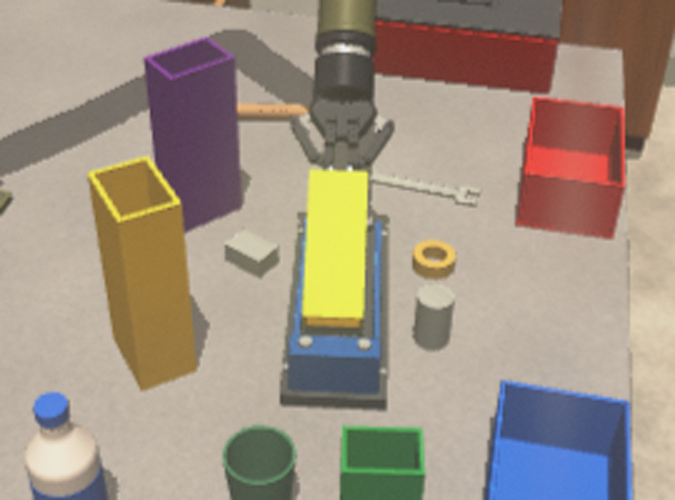

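The post leans over the bed, with its upper face spanning rows 170–320 of the crop and the fingers in its mouth. It is centred between the rails.

```bash
python3 - <<'E'
from h import *
run((62,67,72,76,80),-41.3)
E
```

```text
62 False [ -3.9  77.3 119.6] [-0.4  1.8 -0.8] 61.7 [93.7, 148.0] [-62.9, 63.8] -5.0 -5.9 toe -41.1 zpred 149.4 13.6 1119
67 False [ -3.9  85.6 108.8] [-0.3  1.7 -0.5] 66.8 [104.0, 135.6] [-59.4, 65.7] -4.7 -6.3 toe -41.7 zpred 136.9 14.2 1068
72 False [-4.  92.8 97.4] [ 0.5  1.4 -0.9] 71.7 [114.0, 123.0] [-54.7, 67.0] -4.3 -6.5 toe -41.2 zpred 124.0 14.7 1009
76 False [-4.  99.6 85.6] [-0.8  1.3 -1.7] 75.9 [120.5, 111.2] [-52.1, 68.0] -5.2 -5.1 toe -41.9 zpred 112.3 15.2 971
80 False [ -4.  105.4  74. ] [-0.5  1.2 -2.8] 80.1 [126.1, 99.5] [-49.2, 68.8] -5.2 -5.7 toe -42.6 zpred 100.2 15.7 937
```

```bash
python3 - <<'E'
from h import *
run((84,87,89,90,91),-42,speed=25,L=27)
E
```

```text
84 False [ -4.  112.3  63.4] [ 0.4  0.2 -2.1] 83.7 [131.1, 88.4] [-45.5, 68.9] -5.1 -5.8 toe -42.3 zpred 89.5 16.4 884
87 False [ -3.9 115.5  54.1] [ 0.7  0.1 -2.6] 86.9 [134.4, 79.1] [-42.7, 69.4] -5.2 -5.8 toe -42.6 zpred 79.7 17.0 848
89 False [ -4.  117.4  47.7] [ 0.1  0.5 -2.6] 89.0 [137.4, 72.8] [-41.6, 69.6] -4.3 -6.7 toe -41.7 zpred 73.1 17.5 832
90 False [ -3.9 118.3  44.5] [ 0.5  0.  -3.1] 90.0 [138.2, 69.7] [-40.8, 69.7] -4.5 -5.9 toe -41.8 zpred 70.0 17.8 814
91 False [ -3.9 118.6  42.1] [ 0.2  0.3 -0.1] 90.1 [138.1, 69.3] [-40.7, 69.6] -4.8 -7.1 toe -42.0 zpred 69.7 18.2 792
```

View pics/th91.png

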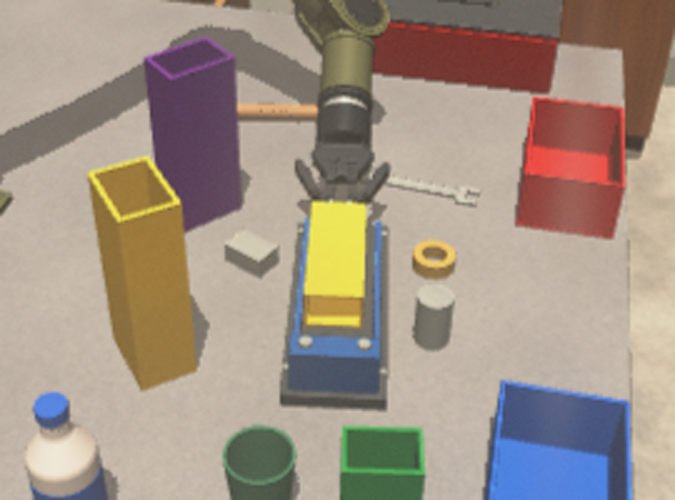

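The post lies flat on the bed: upper face at rows 205–295 of the crop, 90.1°, top at z = 69.5 mm, and the fingers are unloaded. I withdraw the fingers and push the mouth end towards the stop.

```bash
python3 - <<'E'
from h import *
C=lambda y,z:c2w(np.array([-5.,y,z]))
p=w2c(get_tcp_pos())
move_l(C(175,p[2]),ori(np.radians(65)),speed=60)
move_l(C(190,130),ori(np.radians(50)),speed=120)
move_l(C(175,130),ori(0),speed=60); grip(30)
print(look(),get_time_s())
move_l(C(165,46),ori(0),speed=100)
f0=np.array(get_ft_force())
hit=move_l(C(90,46),ori(0),speed=50,force_limit=10)
print(hit,w2c(get_tcp_pos()).round(1),(np.array(get_ft_force())-f0).round(1),look("pics/push1.png"),get_time_s())
if not hit:
    hit=move_l(C(68,46),ori(0),speed=20,force_limit=10)
    print(hit,w2c(get_tcp_pos()).round(1),(np.array(get_ft_force())-f0).round(1),look("pics/push2.png"),get_time_s())
E
```

```text
{'theta': np.float64(90.0), 'n': 807, 'foot': [-40.5, 69.5], 'rim': [138.2, 69.7], 'xfoot': np.float64(-5.2), 'xrim': np.float64(-6.3)} 21.5917
False [-5. 90. 46.] [-0.3  3.2  0.9] {'theta': np.float64(90.0), 'n': 923, 'foot': [-100.9, 69.5], 'rim': [78.1, 69.5], 'xfoot': np.float64(-6.5), 'xrim': np.float64(-5.0)} 24.2917
True [-5.2 75.4 45.7] [ 0.4  0.7 -1. ] {'theta': np.float64(89.9), 'n': 863, 'foot': [-104.2, 69.6], 'rim': [62.6, 69.8], 'xfoot': np.float64(-6.3), 'xrim': np.float64(-4.4)} 25.1917
```

```bash
python3 - <<'E'
from h import *
C=lambda y,z:c2w(np.array([-5.,y,z]))
f0=np.array(get_ft_force())
hit=move_l(C(70,46),ori(0),speed=10,force_limit=10)
print(hit,w2c(get_tcp_pos()).round(1),(np.array(get_ft_force())-f0).round(1))
move_l(C(110,46),ori(0),speed=60); move_l(C(130,250),ori(0),speed=150)
move_l(C(200,300),ori(0),speed=150)
print(look("pics/fin.png"),get_time_s(),np.round(get_ft_force(),1))
p,d=capture("top"); cv2.imwrite("pics/fint.png",cv2.resize(p[120:280,180:400,::-1],None,fx=3.5,fy=3.5,interpolation=cv2.INTER_CUBIC))
W=cloud("top",d);h=cv2.cvtColor(p,cv2.COLOR_RGB2HSV);Cc=w2c(W.reshape(-1,3)).reshape(W.shape)
m=(d>0)&(abs(W[...,2]-70)<4)&(h[...,0]>14)&(h[...,0]<35)&(h[...,1]>100)&(abs(Cc[...,0])<60)&(abs(Cc[...,1])<200)
print(m.sum(),cv2.minAreaRect(Cc[m][:,:2].astype(np.float32)))
E
```

```text
False [-5.2 75.  45.6] [-2.4  9.5 -0.5]
{'theta': np.float64(90.0), 'n': 859, 'foot': [-103.5, 69.7], 'rim': [61.8, 69.7], 'xfoot': np.float64(-6.0), 'xrim': np.float64(-4.8)} 29.2583 [-0.9 -0.2 -0.2]
2175 ((-4.005165100097656, -25.30689239501953), (70.40264129638672, 180.3046417236328), 0.00675911596044898)
```

View pics/fint.png

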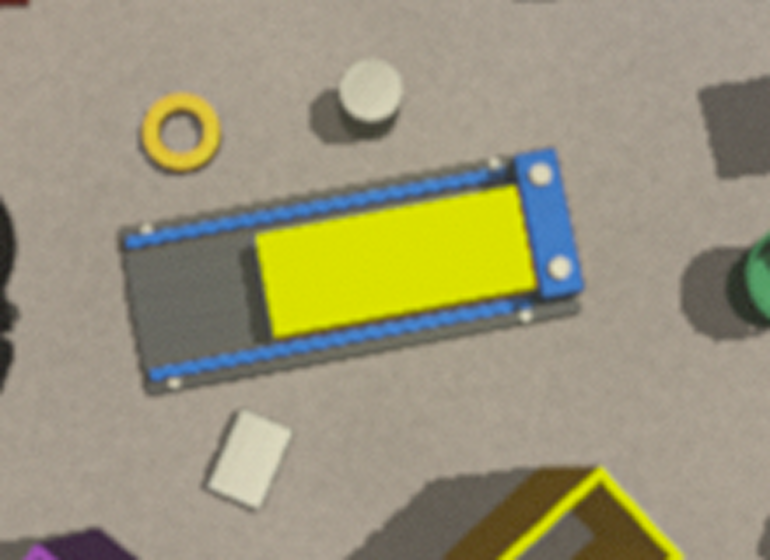

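View pics/fin.png

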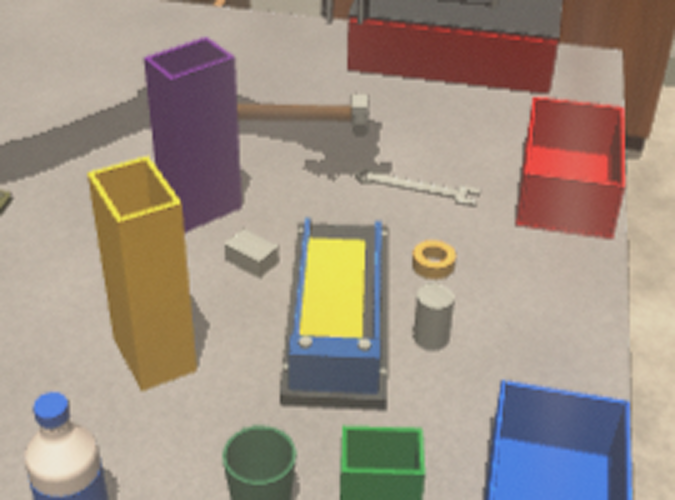

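The post lies between the rails with its foot against the stop (533,240 in the top crop), x offset about −4 mm and foot at y ≈ −115. The bystanders have not moved and the arm is clear, so I hand in.

```bash
python3 -c "
from station import *
hand_in(); print(get_time_s())"
```

```text
the job is handed in; nothing more can be done
the job is handed in; nothing more can be done
```

The yellow post now lies on its +y face along the bed with its foot against the end stop, and the job is handed in. I tipped it with the fingertips in its mouth and held it by the rim of the -y wall down to 90° in small, camera-checked steps. I then pushed the mouth end until the foot met the stop.

- **Final pose (top camera):** the post is aligned with the cradle to within about 0.1°. It sits about 4 mm off the centre line, and its top face is about 70 mm above the bench. The foot comes out at y ≈ −115 mm, right at the stop face.
- **Foot contact:** the scene camera could not see the foot, because the stop hides it. The push built up about 9.5 N of resistance at the stop, which agrees with the top camera.
- **Lowering:** the measured tilt stayed within about 1° of the commanded tilt once the post was past its balance point. The toe slipped only about 2 mm during the lowering. I did not measure the turning speed or toe lift directly.
- **Other things on the bench:** everything visible in the final pictures looks where it was at the start; I did not measure each one. The arm was clear of everything, and the clock read about 29 s shortly before hand-in.

No check failed. The only disagreements were 1 to 2 mm between the two cameras, within their calibration error.

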